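# Press a dowelled cap home with a bench toggle clamp

### The job

In one of the two plywood jigs a small wooden cap stands a little proud on its dowels. Swing that jig's toggle clamp over onto the cap and press until the cap is fully home on its rail, pressing with the clamp and not with the gripper on the cap itself; then swing the clamp all the way back open, leaving the work in its nest. Leave the clamp of the empty jig alone.

Things in the scene. Friction and masses are not known exactly. Their poses are not given: they have to be found in the camera images.
- jig: Loaded jig, fixed on the bench: plywood board 260 (x) x 150 x 18 mm. Origin: centre of its underside; z up, x from handle end to work; yaw within 23 degrees. Clamp pivot at (-45, 0, 85) mm, axis along y, in a steel bracket. Nest centred at (45, 0) mm, fences 14 mm above the board, holds a loose wooden rail 36 x 120 (y) x 18 mm, its top 36 mm above the bench, 2 mm free all round.
- clamp (a joint): Loaded jig's clamp angle, rad: 0 closed (arm level over the work, top face 93 mm above the bench), grows as it swings up and back to the open stop at 1.75 (start), arm 10 degrees back past upright. Over centre at about 0.8: its weight carries it shut below that, open above (about 1 N at 100 mm). Falling shut it only rests on the proud cap; about 10 N in all at the pad drives the cap home.
- clamp_tip (a point): End of that clamp's steel arm, on its centreline, 105 mm from the pivot. Arm 12 mm wide (y), 16 deep; 90 mm out a rubber pad faces the work, 25 mm off the centreline, and a nut 13 mm off it on the back. Rigid with the arm, 97 degrees back from it, is the handle: red grip 22 mm thick, 50 to 130 mm from the pivot; closed it stands 216 mm high, open it points to -x, 17 degrees below level.
- cap: Pale wooden block 36 (x) x 60 (y) x 24 mm on two dowels in the middle of the rail's top, under the closed clamp's pad. Origin: centre of its underside, z up. Starts 8 to 12 mm above the rail (origin 44 to 48 mm above the bench); home it sits on the rail, origin 36 mm and top 60 mm up. Slides only up and down, a tight fit that stays where it is pushed.
- spare_tip (a point): Bystander: end of the arm, on its centreline, of the same clamp on a second, identical but empty jig. That clamp stands open. The jigs stand side by side, loaded one left or right, centres at least 250 mm apart.
There are look-alikes about, which are no part of the job. Leave any green or turquoise look-alike of the part that bears cap alone.

How it is judged:
By the outcome, as a careful person would: the job done as asked, in the order asked, and still so for the second after the job is handed in, with the robot touching nothing.
It also fails if it takes over 45 s, if anything falls off the work surface, if the arm or the gripper's body presses on something with over 40 N, if the wrist force passes 120 N, or if a joint passes its speed limit or range.

### The arm

A 6-joint arm with a two-finger parallel gripper is mounted at the origin on the work surface. World frame = base frame: x ahead of the robot, y to its left, z up, the work surface at z = 0. Lengths are in m, angles in degrees, forces in N, time in s.
With the tool pointing down it reaches from about 0.25 to 0.725 m from the base axis. Payload 9.7 kg.
Tool frame: the origin (TCP) lies at the very end of the fingers, on their centre line; the grasp point (between the pads) lies 19 mm behind it (bot.grip_depth is the distance from the TCP to the grasp point, in m); z points along the fingers, y is the direction in which the jaws open and shut (so a half turn about z gives the same grasp; the last joint's range is limited). The gripper opens to 85 mm and grips with 20 to 120 N. Pads are 22 mm wide; open, the fingers measure 114 mm over their backs; the gripper's body (76 mm by 85 mm) begins 54 mm behind the grasp point. The pads swing forward as they close: fully open they stand 13 mm farther back than shut.
Start: joints at [-67.781, 4.979, 10.078, 95.1, 0, 90], TCP at [0.208, -0.509, 0.231] pointing down, gripper open.
Joint ranges: [-179.16, 179.16], [-48.56, 103.87], [-65.8, 70.77], [-126.05, 130.52], [-82.76, 87.17], [-180, 180]. Speed limits (degrees/s): [127.2, 127.2, 147.25, 180, 180, 180].

### API

Orientations are given as [roll, pitch, yaw] about the fixed x, y, z axes, in that order (R = Rz(yaw) Ry(pitch) Rx(roll)).
In Python, from workcell import bot, viewer gives the robot as it stands.
- The arm moves only by the tool arm_command, never from a script. Its argument "motion" is a list of rows, each a list of 3 entries, a list of its own where there are three numbers: the opening, from 0 (shut) to 1 (fully open), then the shift along the tool's x, y, z in units of 60 mm (1.0 is 60 mm), then the turn, a rotation vector about the tool's x, y, z in units of 6 degrees (1.0 is 6 degrees). A call has 1 to 12 rows; each row shifts and turns the commanded pose from where the row before left it, along the tool's axes as they then stand; what a row does not reach is not made up. A row lasts 1/8 s, in which the tool goes at most 62.5 mm and 10.7 degrees, less where a joint would pass 70% of its speed; a pose out of reach is approached as far as the arm can. A call is refused whole if a number of a shift passes 1 or a number of a turn 1, either way. A call with a gripper value outside its range is refused whole. The fingers move at their own pace and stop on an object; "newtons" is the grip in N (left out, the last holds). Time passes only in rows, so rows that do not move let the fingers close. It gives the time, the measured TCP pose, the force and the opening at its end, in the units of the state.
- bot.get_obs(): the state, without advancing time (a new reading comes with each control period).
- viewer.camera(name): name is "side" or "top" or "wrist"; returns the picture (384x512x3 uint8, blue, green, red); there is no depth.
- viewer.calibration(name): a dict with "fx", "fy", "cx", "cy" (pixels), "T" (4x4, takes a point from camera to world coordinates). Camera axes: x right, y down, z forward; pixel columns grow to the right and rows downward; lengths in m; the calibration is good to about 2 mm. A picture is of the moment at which its call begins: read the wrist's pose just before it. calibration takes no time and is no camera call; for the wrist camera it gives the pose at the moment of the call.
- bot.job_done(): hands the job in, once; it reports no verdict.
The state is a dict: "time": time; "q": joint angles; "qd": joint speeds; "joint_efforts": joint torques, N m; "ee_pos": TCP position; "tcp_rot": TCP orientation; "wrist_force": force on the tool from outside, world axes, zero at the start; "torque": the same for the moment, N m; "opening": finger opening in m.
Only numpy, scipy, OpenCV 4.12 (cv2) and the standard library are available. Lean on these libraries where they do the work, as an engineer would, in place of code of your own. Each camera call takes 0.05 s, during which the arm holds its last target.

## Working session

There is one attempt and no reset: what is moved stays moved. The work goes in short steps, Python scripts to look and compute and a tool call to move; the robot and the scene stay as the last step left them, time stands still between calls to the robot, and variables do not carry over. Pictures are saved under pics/ and viewed, and the job is handed in when it is done.

Besides the shell and the picture viewer there is one more tool, called after "Call:" as name(argument=value, ...) on one line, values as JSON. arm_command: Moves the arm, as the interface text tells. Its arguments: {"type":"object","properties":{"motion":{"type":"array"},"newtons":{"type":"number"}},"required":["motion"]}

```bash
mkdir -p pics; ls; python3 - <<'E'
from workcell import bot, viewer
import cv2
for n in ("side","top","wrist"):
    cv2.imwrite(f"pics/{n}0.png",viewer.camera(n))
    c=viewer.calibration(n);print(n,c["fx"],c["cx"],c["cy"],c["T"].round(3).tolist())
print(bot.get_obs())
E
```

```text
pics
side 491.4991439652474 251.989579670161 191.71263083809637 [[-0.801, -0.399, 0.446, 0.173], [-0.599, 0.537, -0.594, 0.52], [-0.003, -0.743, -0.669, 0.742], [0.0, 0.0, 0.0, 1.0]]
top 446.90443596942123 258.3164592118356 197.15301816764511 [[-0.031, -0.976, 0.215, 0.409], [-1.0, 0.029, -0.013, -0.068], [0.006, -0.215, -0.977, 0.915], [0.0, 0.0, 0.0, 1.0]]
wrist 276.5267965263407 257.12495478456657 189.15950053287136 [[0.377, -0.886, -0.269, 0.276], [-0.926, -0.361, -0.109, -0.481], [-0.0, 0.29, -0.957, 0.373], [0.0, 0.0, 0.0, 1.0]]
{'time': 0.15, 'q': array([-6.77805866e+01,  5.00335324e+00,  1.00448268e+01,  9.50999571e+01,
       -6.42801134e-04,  9.00004560e+01]), 'qd': array([-0.02338057,  0.01020013,  0.15510687,  0.07323802,  0.02744172,
       -0.05549934]), 'joint_efforts': array([ 1.21250418e-03, -5.20761645e+01,  4.65044153e+01,  1.39374967e-02,
        1.21759788e-05,  2.53766348e-05]), 'ee_pos': array([ 0.20791432, -0.50899389,  0.23075031]), 'tcp_rot': array([-1.79941516e+02,  6.43266205e-04,  2.22189581e+01]), 'wrist_force': array([-0.92937915,  0.16215586,  0.26478581]), 'torque': array([-0.01649162, -0.00207832,  0.00691763]), 'opening': 0.08536265405125643}
```

View pics/side0.png

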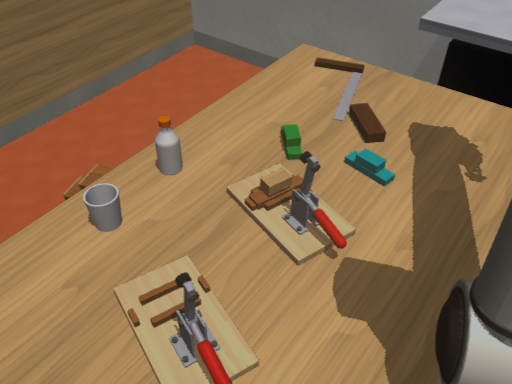

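View pics/top0.png

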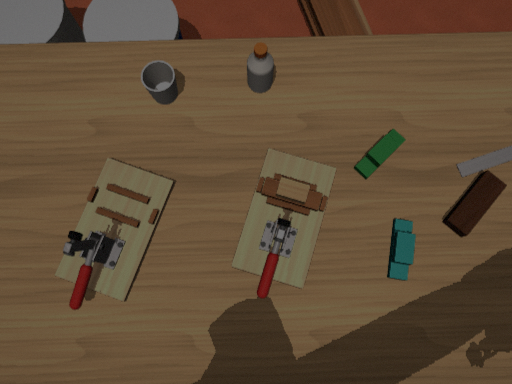

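View pics/wrist0.png

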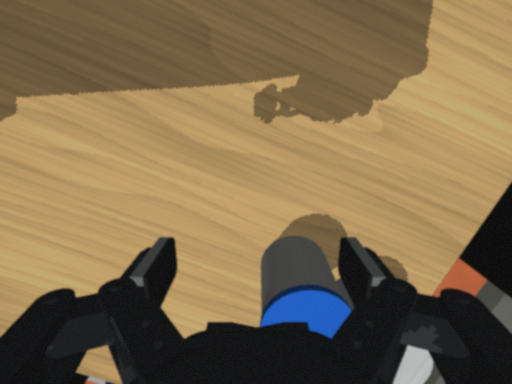

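The loaded jig is the middle one in the top view, with board corners at about (269,149), (336,166), (302,286) and (233,267). The empty jig is to its left. I'll zoom in to fit the pose.

```bash
cat > h.py <<'E'
import numpy as np, cv2
from workcell import bot, viewer
from scipy.optimize import least_squares
from scipy.spatial.transform import Rotation as R
def proj(c,P):
    P=np.atleast_2d(P);T=c["T"];p=(P-T[:3,3])@T[:3,:3]
    return np.c_[c["fx"]*p[:,0]/p[:,2]+c["cx"],c["fy"]*p[:,1]/p[:,2]+c["cy"]]
def jw(pose,P):
    x,y,a=pose;P=np.atleast_2d(P).astype(float)/1000
    return np.c_[x+P[:,0]*np.cos(a)-P[:,1]*np.sin(a),y+P[:,0]*np.sin(a)+P[:,1]*np.cos(a),P[:,2]]
def clamp(th,r,off): # point on arm at r mm along, off toward pad side(-) / back(+), jig mm
    return np.array([-45+r*np.cos(th)-off*np.sin(th),0,85+r*np.sin(th)+off*np.cos(th)])
E
python3 - <<'E'
from h import *
im=cv2.imread("pics/top0.png")[135:310,215:355]; cv2.imwrite("pics/t1.png",cv2.resize(im,None,fx=4,fy=3.4,interpolation=cv2.INTER_CUBIC)[:600])
ct=viewer.calibration("top");cs=viewer.calibration("side")
C=[[130,75,18],[130,-75,18],[-130,-75,18],[-130,75,18]]
pt=np.array([[269,149],[336,166],[302,286],[233,267]])
ps=np.array([[227,188],[278,165]])
f=lambda p:np.r_[(proj(ct,jw(p,C))-pt).ravel()]
s=least_squares(f,[0.4,-0.1,-0.2]);print(s.x,np.degrees(s.x[2]),s.fun.round(1))
p=s.x;np.save("pose.npy",p)
print(proj(cs,jw(p,C)).round(0).tolist())
for nm,c in(("top",ct),("side",cs)):
    im=cv2.imread(f"pics/{nm}0.png")
    im=cv2.resize(im,None,fx=3,fy=3)
    def L(P,col,cl=True):
        cv2.polylines(im,[(proj(c,jw(p,P))*3+1).astype(int)],cl,col,1)
    L(C,(0,255,0)); 
    for z in (60,68,72): L([[63,30,z],[63,-30,z],[27,-30,z],[27,30,z]],(255,0,255) if z==60 else (255,255,0))
    L([clamp(1.75,0,0),clamp(1.75,105,0)],(255,0,0),False)
    L([clamp(1.75+np.radians(97),50,0),clamp(1.75+np.radians(97),130,0)],(255,255,255),False)
    u,v=(proj(c,jw(p,[0,0,50]))*3)[0].astype(int)
    cv2.imwrite(f"pics/{nm}1.png",im[max(0,v-280):v+280,max(0,u-350):u+350])
E
```

```text
[ 0.56741165 -0.13336851 -0.31725556] -18.17740457469863 [-1.2 -2.1  0.7  0.3  2.2  2.1 -1.7 -0.7]
[[226.0, 186.0], [279.0, 162.0], [357.0, 227.0], [299.0, 260.0]]
```

View pics/top1.png

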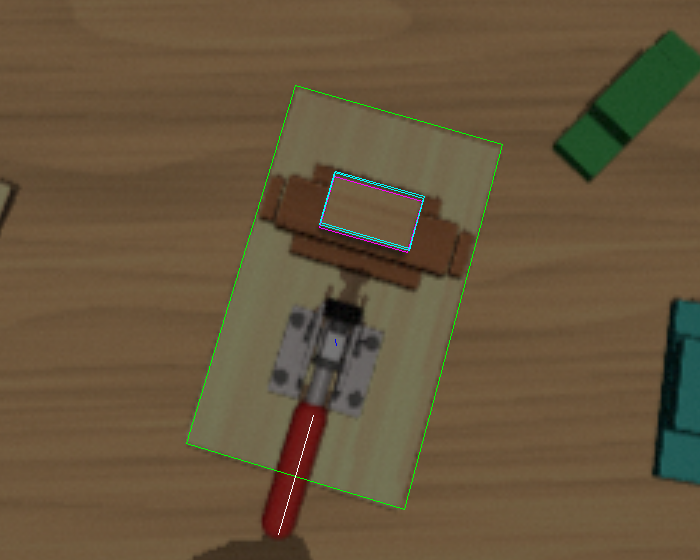

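View pics/side1.png

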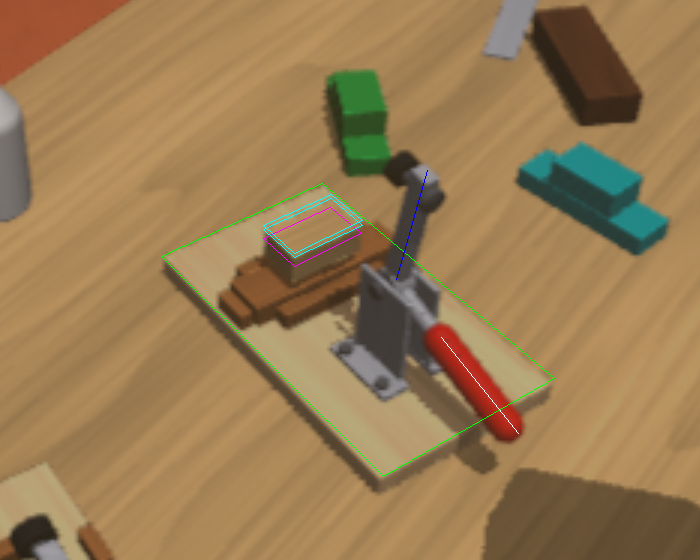

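The overlay agrees with the cap, arm and handle in both views. The jig is at about (0.567, -0.133) with yaw -18.2°. The plan is to work with shut fingers and tool x along jig x: push the arm over from behind, press on its back, then push the handle back.

```bash
cat >> h.py <<'E'
pose=None
try: pose=np.load("pose.npy")
except Exception: pass
def st():
    o=bot.get_obs();p=o["ee_pos"];x,y,a=pose
    d=p[:2]-[x,y];j=np.array([d[0]*np.cos(a)+d[1]*np.sin(a),-d[0]*np.sin(a)+d[1]*np.cos(a),p[2]])*1000
    print("t",round(o["time"],2),"jig mm",j.round(1),"rot",o["tcp_rot"].round(1),"F",o["wrist_force"].round(1),"open",round(o["opening"],4)); return o
def to(tj,n=1,yaw=None):
    o=st();yaw=np.degrees(pose[2]) if yaw is None else yaw
    Rn=R.from_euler("xyz",o["tcp_rot"],degrees=True);w=jw(pose,tj)[0]-o["ee_pos"]
    Rt=R.from_euler("xyz",[180,0,yaw],degrees=True)
    print("shift units",(Rn.inv().apply(w)/.06).round(2),"turn units",(np.degrees((Rn.inv()*Rt).as_rotvec())/6).round(2))
E
python3 -c "
from h import *
to([-125,0,231])"
```

```text
t 0.15 jig mm [-224.4 -469.   230.8] rot [-179.9    0.    22.2] F [-0.9  0.2  0.3] open 0.0854
shift units [ 6.33 -4.88  0.  ] turn units [-0.01  0.    6.73]
```

Call:
arm_command(motion=[[0,[0.4,-0.3,0],[0,0,0]],[0,[0.63,-0.49,0],[0,0,0]],[0,[0.63,-0.49,0],[0,0,0]],[0,[0.63,-0.49,0],[0,0,0]],[0,[0.63,-0.49,0],[0,0,0]],[0,[0.63,-0.49,0],[0,0,0]],[0,[0.63,-0.49,0],[0,0,0]],[0,[0.63,-0.49,0],[0,0,0]],[0,[0.63,-0.49,0],[0,0,0]],[0,[0.63,-0.49,0],[0,0,0]],[0,[0.26,-0.17,0],[0,0,0]],[0,[0,0,0],[0,0,0.8]]], newtons=40)

```text
time: 1.65
ee_pos: [0.4493, -0.0931, 0.2308]
tcp_rot: [-180.0, 0.0, 17.5]
wrist_force: [-0.6, -0.6, 0.6]
opening: -0.0002
```

Call:
arm_command(motion=[[0,[0,0,0],[0,0,0.9]],[0,[0,0,0],[0,0,0.9]],[0,[0,0,0],[0,0,0.9]],[0,[0,0,0],[0,0,0.9]],[0,[0,0,0],[0,0,0.9]],[0,[0,0,0],[0,0,0.9]],[0,[0,0,0],[0,0,0.53]],[0,[0,0,0],[0,0,0]]])

```text
time: 2.65
ee_pos: [0.4412, -0.1224, 0.2312]
tcp_rot: [-178.8, 0.1, -16.2]
wrist_force: [-0.2, -0.5, -0.7]
opening: -0.0
```

```bash
python3 -c "
from h import *
to([-115,0,145])
cv2.imwrite('pics/s2.png',viewer.camera('side'))"
```

```text
t 2.65 jig mm [-123.3  -29.   231.2] rot [-1.788e+02  1.000e-01 -1.620e+01] F [-0.2 -0.5 -0.7] open -0.0
shift units [ 0.16 -0.45  1.45] turn units [-0.2   0.01  0.33]
```

View pics/s2.png

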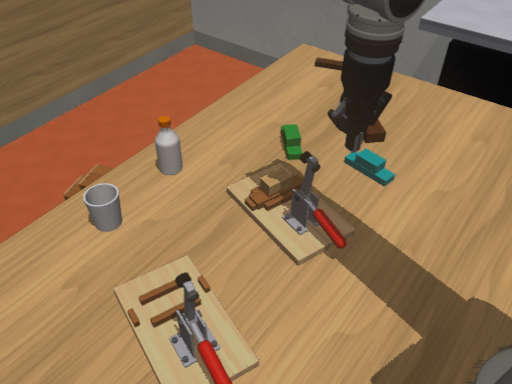

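```bash
python3 -c "
from h import *
o=st();print(proj(viewer.calibration('side'),o['ee_pos']),o['q'].round(1),o['qd'].round(1))
to([-115,0,145])"
```

```text
t 2.7 jig mm [-123.3  -28.6  231.2] rot [-1.788e+02  1.000e-01 -1.620e+01] F [-0.2 -0.5 -0. ] open -0.0001
[[351.52066345 149.41474325]] [-16.2  -7.5  -2.2  95.4   1.2 180. ] [ 1.  -0.1  0.1  0.1 -0.   0. ]
t 2.7 jig mm [-123.3  -28.6  231.2] rot [-1.788e+02  1.000e-01 -1.620e+01] F [-0.2 -0.5 -0. ] open -0.0001
shift units [ 0.16 -0.44  1.45] turn units [-0.2   0.01  0.34]
```

Joint 6 hit its limit at 180°, which pushed the pose off. I'll turn back the other way by half a turn (yaw 161.8°), which gives the same finger geometry in mid-range.

Call:
arm_command(motion=[[0,[0,0,0],[0,0,-1]],[0,[0,0,0],[0,0,-1]],[0,[0,0,0],[0,0,-1]],[0,[0,0,0],[0,0,-1]],[0,[0,0,0],[0,0,-1]],[0,[0,0,0],[0,0,-1]],[0,[0,0,0],[0,0,-1]],[0,[0,0,0],[0,0,-1]],[0,[0,0,0],[0,0,-1]],[0,[0,0,0],[0,0,-1]],[0,[0,0,0],[0,0,-1]],[0,[0,0,0],[0,0,-1]]])

```text
time: 4.2
ee_pos: [0.4416, -0.1213, 0.2313]
tcp_rot: [-179.6, -1.1, 56.1]
wrist_force: [0.3, 0.0, -0.2]
opening: 0.0002
```

Call:
arm_command(motion=[[0,[0,0,0],[0,0,-1]],[0,[0,0,0],[0,0,-1]],[0,[0,0,0],[0,0,-1]],[0,[0,0,0],[0,0,-1]],[0,[0,0,0],[0,0,-1]],[0,[0,0,0],[0,0,-1]],[0,[0,0,0],[0,0,-1]],[0,[0,0,0],[0,0,-1]],[0,[0,0,0],[0,0,-1]],[0,[0,0,0],[0,0,-1]],[0,[0,0,0],[0,0,-1]],[0,[0,0,0],[0,0,-1]]])

```text
time: 5.7
ee_pos: [0.4416, -0.1213, 0.2313]
tcp_rot: [179.1, -0.7, 128.2]
wrist_force: [-0.4, 0.8, 0.4]
opening: 0.0001
```

```bash
python3 -c "
from h import *
to([-115,0,145],yaw=np.degrees(pose[2])+180);print(bot.get_obs()['q'].round(1))"
```

```text
t 5.7 jig mm [-123.3  -27.7  231.3] rot [179.1  -0.7 128.2] F [-0.4  0.8  0.4] open 0.0001
shift units [0.12 0.44 1.45] turn units [ 0.19 -0.07 -5.61]
[-16.1  -7.5  -2.2  95.4   1.2  35.8]
```

Call:
arm_command(motion=[[0,[0.06,0.22,0],[0.19,-0.07,0]],[0,[0.06,0.22,0],[0,0,0]],[0,[0,0,0],[0,0,-0.94]],[0,[0,0,0],[0,0,-0.94]],[0,[0,0,0],[0,0,-0.94]],[0,[0,0,0.2],[0,0,-0.94]],[0,[0,0,0.4],[0,0,-0.94]],[0,[0,0,0.4],[0,0,-0.9]],[0,[0,0,0.4],[0,0,0]],[0,[0,0,0],[0,0,0]]])

```text
time: 6.95
ee_pos: [0.4567, -0.0989, 0.1461]
tcp_rot: [180.0, -0.5, 161.5]
wrist_force: [-0.0, 0.0, 0.7]
opening: 0.0001
```

```bash
python3 -c "
from h import *
to([-115,0,145],yaw=np.degrees(pose[2])+180);print(bot.get_obs()['q'].round(1))
c=viewer.calibration('side');cv2.imwrite('pics/s3.png',viewer.camera('side'))"
```

```text
t 6.95 jig mm [-116.    -1.7  146.1] rot [180.   -0.5 161.5] F [-0.   0.   0.7] open 0.0001
shift units [-0.02  0.03  0.02] turn units [ 0.   -0.09 -0.05]
[-12.3  -6.7 -10.9  86.3   0.1   6.2]
```

View pics/s3.png

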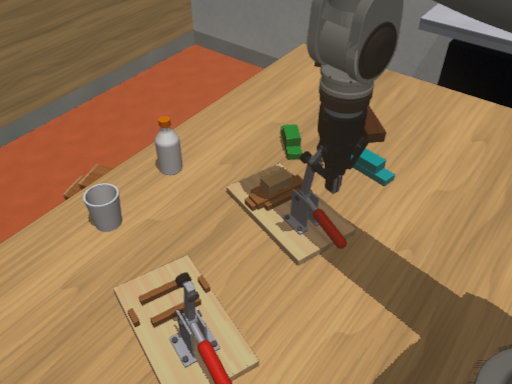

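The arm is behind the clamp arm, TCP about 145 mm high and clear of the handle. Now pushing towards jig +x (tool -x).

Call:
arm_command(motion=[[0,[-0.2,0.02,0],[0,0,0]],[0,[-0.2,0,0],[0,0,0]],[0,[-0.15,0,0],[0,0,0]],[0,[-0.12,0,0],[0,0,0]],[0,[-0.12,0,0],[0,0,0]],[0,[-0.12,0,0],[0,0,0]],[0,[-0.12,0,0],[0,0,0]],[0,[-0.12,0,0],[0,0,0]],[0,[-0.12,0,0],[0,0,0]],[0,[-0.12,0,0],[0,0,0]],[0,[-0.12,0,0],[0,0,0]],[0,[0,0,0],[0,0,0]]])

```text
time: 8.5
ee_pos: [0.5444, -0.1272, 0.1469]
tcp_rot: [180.0, -0.4, 161.5]
wrist_force: [0.2, -0.0, -0.7]
opening: 0.0004
```

```bash
python3 -c "
from h import *
st()
cv2.imwrite('pics/s4.png',viewer.camera('side'))"
```

```text
t 8.5 jig mm [-23.8  -1.4 146.9] rot [180.   -0.4 161.5] F [ 0.2 -0.  -0.7] open 0.0004
```

View pics/s4.png

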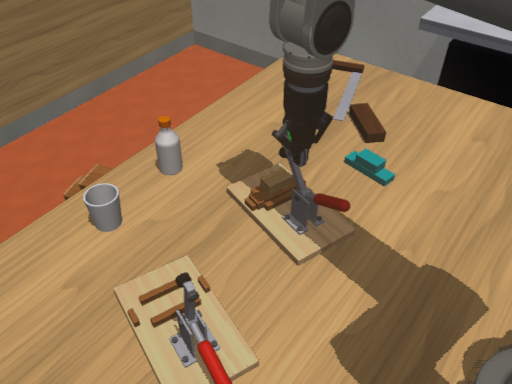

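The clamp arm is swinging over; its handle now points level, at about (330,202). Continuing past over-centre.

Call:
arm_command(motion=[[0,[-0.1,0,0],[0,0,0]],[0,[-0.1,0,0],[0,0,0]],[0,[-0.1,0,0],[0,0,0]],[0,[-0.1,0,0],[0,0,0]],[0,[-0.1,0,0],[0,0,0]],[0,[-0.1,0,0],[0,0,0]],[0,[-0.1,0,0],[0,0,0]],[0,[0,0,0],[0,0,0]],[0,[0,0,0],[0,0,0]]])

```text
time: 9.68
ee_pos: [0.5835, -0.1403, 0.1466]
tcp_rot: [180.0, -0.4, 161.5]
wrist_force: [0.4, -0.2, -0.5]
opening: -0.0002
```

```bash
python3 -c "
from h import *
to([17,0,115],yaw=np.degrees(pose[2])+180)
cv2.imwrite('pics/s5.png',viewer.camera('side'))"
```

```text
t 9.68 jig mm [ 17.5  -1.6 146.6] rot [180.   -0.4 161.5] F [ 0.4 -0.2 -0.5] open -0.0002
shift units [0.   0.03 0.53] turn units [ 0.   -0.06 -0.05]
```

View pics/s5.png

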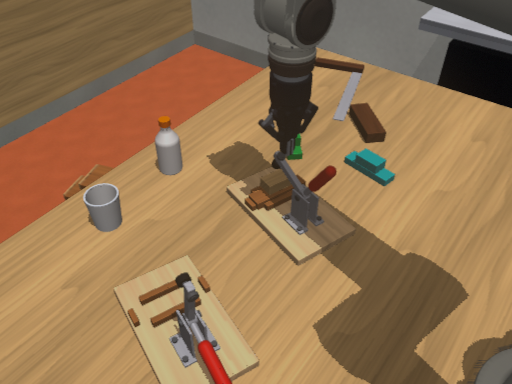

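Call:
arm_command(motion=[[0,[0,0.03,0.05],[0,0,0]],[0,[0,0,0.05],[0,0,0]],[0,[0,0,0.1],[0,0,0]],[0,[0,0,0.1],[0,0,0]],[0,[0,0,0.1],[0,0,0]],[0,[0,0,0],[0,0,0]]])

```text
time: 10.48
ee_pos: [0.5837, -0.1385, 0.1219]
tcp_rot: [180.0, -0.4, 161.5]
wrist_force: [-0.6, -0.1, 0.0]
opening: -0.0
```

```bash
python3 -c "
from h import *
st()
cv2.imwrite('pics/s6.png',cv2.resize(viewer.camera('side')[100:290,180:400],None,fx=3,fy=3))"
```

```text
t 10.47 jig mm [ 17.1   0.2 121.9] rot [180.   -0.4 161.5] F [-0.6 -0.1  0. ] open -0.0
```

View pics/s6.png

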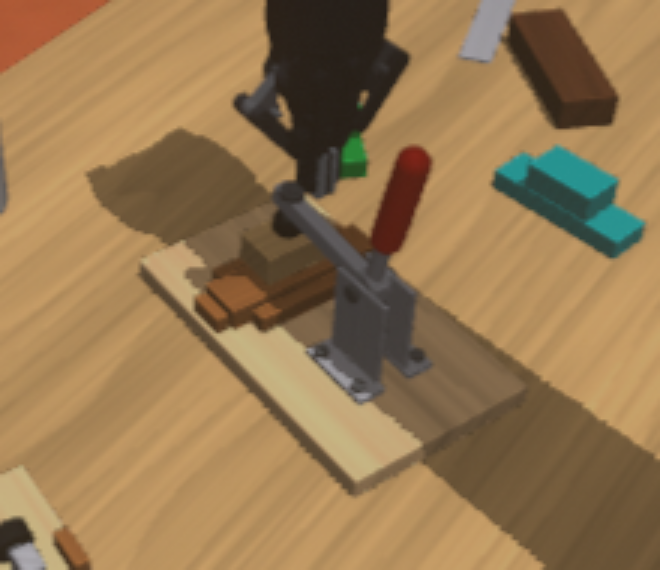

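The clamp has fallen and its pad rests on the cap (pad in the crop at about (288,222)). Fingers are above the arm. Now pressing.

Call:
arm_command(motion=[[0,[0,0,0.1],[0,0,0]],[0,[0,0,0.1],[0,0,0]],[0,[0,0,0.05],[0,0,0]],[0,[0,0,0.05],[0,0,0]],[0,[0,0,0.04],[0,0,0]],[0,[0,0,0.04],[0,0,0]],[0,[0,0,0.03],[0,0,0]],[0,[0,0,0.03],[0,0,0]],[0,[0,0,0],[0,0,0]]])

```text
time: 11.65
ee_pos: [0.5845, -0.1387, 0.0979]
tcp_rot: [180.0, -0.2, 161.5]
wrist_force: [-1.0, 0.9, 8.7]
opening: 0.0001
```

```bash
python3 -c "
from h import *
st()"
```

```text
t 11.65 jig mm [17.9  0.2 97.9] rot [180.   -0.2 161.5] F [-1.   0.9  8.7] open 0.0001
```

Call:
arm_command(motion=[[0,[0,0,0.03],[0,0,0]],[0,[0,0,0.02],[0,0,0]],[0,[0,0,0],[0,0,0]]])

```text
time: 12.02
ee_pos: [0.5849, -0.1389, 0.0953]
tcp_rot: [180.0, -0.2, 161.5]
wrist_force: [-0.6, -0.6, 9.8]
opening: -0.0001
```

Call:
arm_command(motion=[[0,[0,0,0.02],[0,0,0]],[0,[0,0,0.02],[0,0,0]],[0,[0,0,0],[0,0,0]]])

```text
time: 12.4
ee_pos: [0.5851, -0.1389, 0.0937]
tcp_rot: [180.0, -0.1, 161.5]
wrist_force: [-1.3, -0.2, 15.3]
opening: -0.0003
```

Call:
arm_command(motion=[[0,[0,0,0.02],[0,0,0]],[0,[0,0,0.02],[0,0,0]],[0,[0,0,0],[0,0,0]]])

```text
time: 12.78
ee_pos: [0.5852, -0.1389, 0.0935]
tcp_rot: [180.0, 0.0, 161.5]
wrist_force: [-7.3, 0.2, 29.1]
opening: 0.0
```

```bash
python3 -c "
from h import *
st()
cv2.imwrite('pics/s7.png',cv2.resize(viewer.camera('side')[100:290,180:400],None,fx=3,fy=3))"
```

```text
t 12.78 jig mm [18.6  0.2 93.5] rot [180.    0.  161.5] F [-7.3  0.2 29.1] open 0.0
```

View pics/s7.png

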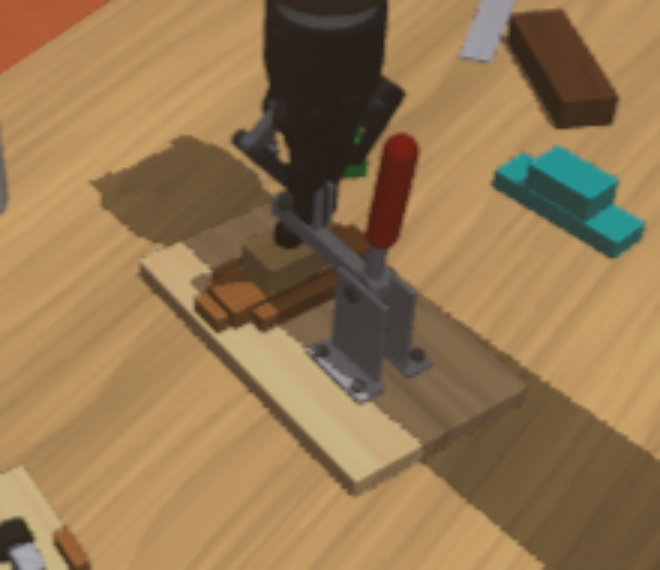

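Height stopped at 93.5 mm with the force rising to 29 N, so the cap is hard home. Now I'll lift off and push the handle back, lowering along its arc.

Call:
arm_command(motion=[[0,[0,0,-0.1],[0,0,0]],[0,[0,0,-0.3],[0,0,0]],[0,[0,0,-0.4],[0,0,0]],[0,[0,0,-0.4],[0,0,0]],[0,[0.1,0,0],[0,0,0]],[0,[0.2,0,0],[0,0,0]],[0,[0.2,0,0],[0,0,0]],[0,[0,0,0],[0,0,0]]])

```text
time: 13.82
ee_pos: [0.5547, -0.1288, 0.1604]
tcp_rot: [180.0, -0.4, 161.5]
wrist_force: [0.4, 0.7, 0.7]
opening: -0.0001
```

```bash
python3 -c "
from h import *
st()
cv2.imwrite('pics/s8.png',cv2.resize(viewer.camera('side')[100:290,180:400],None,fx=3,fy=3))"
```

```text
t 13.82 jig mm [-13.5   0.4 160.4] rot [180.   -0.4 161.5] F [0.4 0.7 0.7] open -0.0001
```

View pics/s8.png

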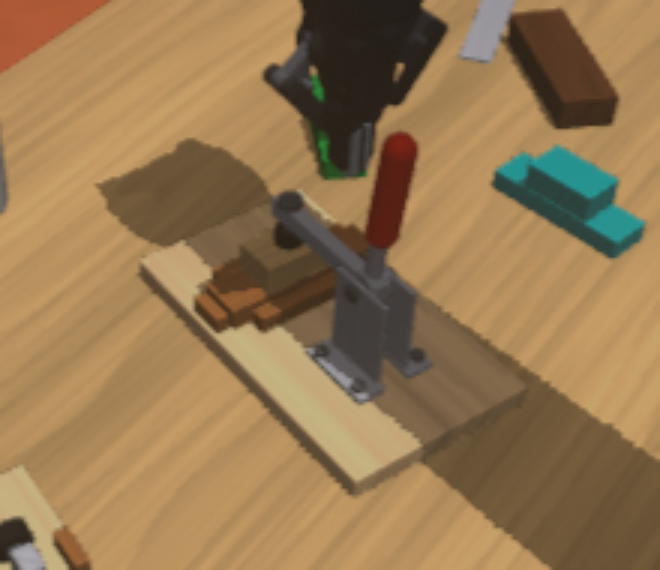

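Call:
arm_command(motion=[[0,[0.17,0,0],[0,0,0]],[0,[0.16,0,0],[0,0,0]],[0,[0.11,0,0.02],[0,0,0]],[0,[0.11,0,0.02],[0,0,0]],[0,[0.11,0,0.02],[0,0,0]],[0,[0.12,0,0.02],[0,0,0]],[0,[0.12,0,0.02],[0,0,0]],[0,[0.1,0,0.06],[0,0,0]],[0,[0.1,0,0.06],[0,0,0]],[0,[0.09,0,0.06],[0,0,0]],[0,[0.09,0,0.06],[0,0,0]],[0,[0.09,0,0.06],[0,0,0]]])

```text
time: 15.38
ee_pos: [0.4773, -0.1029, 0.1368]
tcp_rot: [180.0, -0.4, 161.5]
wrist_force: [0.8, 0.3, 1.1]
opening: 0.0001
```

Call:
arm_command(motion=[[0,[0.07,0,0.06],[0,0,0]],[0,[0.07,0,0.06],[0,0,0]],[0,[0.07,0,0.06],[0,0,0]],[0,[0.07,0,0.06],[0,0,0]],[0,[0,0,0],[0,0,0]],[0,[0,0,0],[0,0,0]]])

```text
time: 16.12
ee_pos: [0.4618, -0.0977, 0.123]
tcp_rot: [180.0, -0.4, 161.5]
wrist_force: [0.5, 0.7, 1.5]
opening: 0.0003
```

```bash
python3 -c "
from h import *
st()
cv2.imwrite('pics/s9.png',cv2.resize(viewer.camera('side')[100:290,180:400],None,fx=3,fy=3))"
```

```text
t 16.12 jig mm [-111.5    0.9  123. ] rot [180.   -0.4 161.5] F [0.5 0.7 1.5] open 0.0003
```

View pics/s9.png

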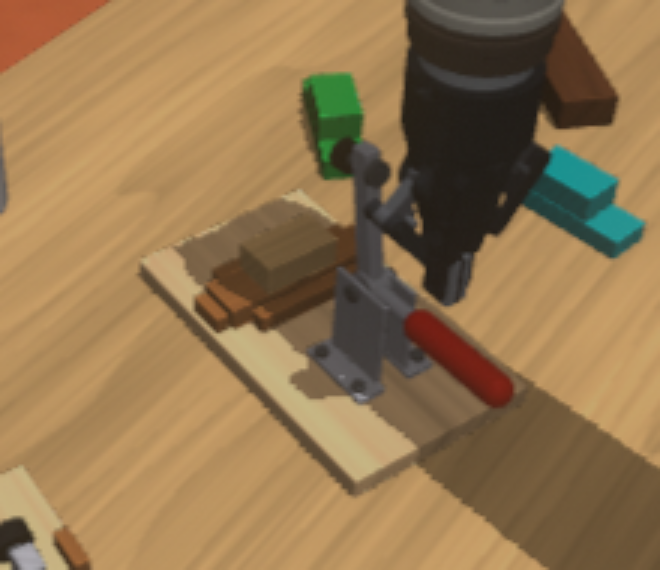

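The clamp is falling open on its own, and the cap is flush on the rail. Backing away and up.

Call:
arm_command(motion=[[0,[0.2,0,-0.1],[0,0,0]],[0,[0.4,0,-0.3],[0,0,0]],[0,[0.5,0,-0.5],[0,0,0]],[0,[0.4,0,-0.6],[0,0,0]],[0,[0,0,-0.6],[0,0,0]],[0,[0,0,0],[0,0,0]],[0,[0,0,0],[0,0,0]]])

```text
time: 17.05
ee_pos: [0.3767, -0.0694, 0.2492]
tcp_rot: [180.0, -0.4, 161.5]
wrist_force: [-1.1, 0.6, -1.4]
opening: -0.0006
```

```bash
python3 - <<'E'
from h import *
st()
for n in("side","top"):
    im=cv2.resize(viewer.camera(n),None,fx=3,fy=3);c=viewer.calibration(n)
    def L(P,col,cl=True): cv2.polylines(im,[(proj(c,jw(pose,P))*3+1).astype(int)],cl,col,1)
    L([[63,30,60],[63,-30,60],[27,-30,60],[27,30,60]],(255,0,255))
    L([clamp(1.75,0,0),clamp(1.75,105,0)],(255,0,0),False)
    L([clamp(1.75+np.radians(97),50,0),clamp(1.75+np.radians(97),130,0)],(255,255,255),False)
    u,v=(proj(c,jw(pose,[0,0,50]))*3)[0].astype(int)
    cv2.imwrite(f"pics/{n}9.png",im[max(0,v-280):v+280,max(0,u-350):u+350])
E
```

```text
t 17.05 jig mm [-201.1    1.3  249.2] rot [180.   -0.4 161.5] F [-1.1  0.6 -1.4] open -0.0006
```

View pics/side9.png

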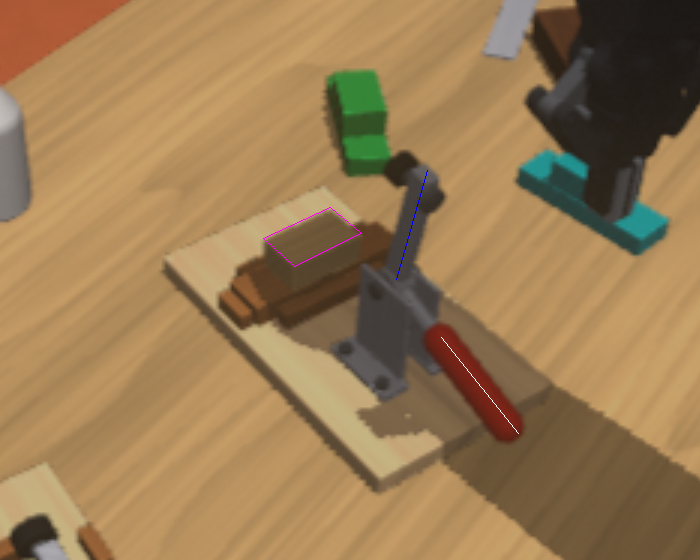

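View pics/top9.png

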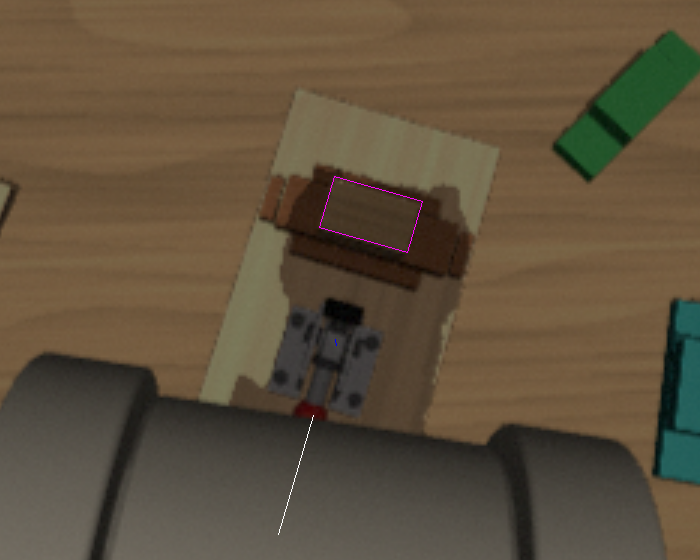

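The cap's top matches the outline for a home cap at 60 mm, and the clamp matches the pose for 1.75 rad, same as at the start. The robot is clear, so I'm handing in.

```bash
python3 -c "
from workcell import bot
print(bot.job_done())"
```

```text
the job is handed in; nothing more can be done
None
```

The job is done and handed in at about 17 s. With the gripper shut, I pushed the loaded jig's clamp arm over from behind until it fell onto the cap. I pressed on the arm's back until it stopped dead at 93.5 mm, with 29 N at the wrist. Then I pushed the handle back past over-centre, and the clamp fell open by itself.

**Last checks:** In the final pictures, the cap's top lies on the projected outline for a cap fully home (60 mm up), in both the side and top views. The clamp lies on its 1.75 rad open pose in the side view; in the top view the arm hid most of the handle. The rail is still in its nest. The robot stood clear, and I never moved near the empty jig's clamp or the green and turquoise look-alikes.

**What went wrong:** On the approach, the first tool turn ran joint 6 to its 180° limit. That pushed the tool about 29 mm off in free air, and I corrected it by turning half a turn the other way. The joint read 180.0°, so I don't believe it passed the limit.

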